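Charge the mill jar with its large ball

ROBOT

A 6-joint arm with a two-finger parallel gripper is mounted at the origin on the work surface. World frame = base frame: x ahead of the robot, y to its left, z up, the work surface at z = 0. Lengths are in m, angles in rad, forces in N, time in s.
With the tool pointing down it reaches from about 0.25 to 0.725 m from the base axis. Payload 4 kg.
Tool frame: the origin (TCP) lies between the finger pads; the fingertips stand 8 mm ahead of it and the grasp point (between the pads) lies 11 mm behind it; x points along the fingers, y is the direction in which the jaws open and shut, and the axes are right-handed (so a half turn about x gives the same grasp; the last joint's range is limited). The gripper opens to 85 mm and grips with 20 to 120 N. Pads are 22 mm wide; open, the fingers measure 114 mm over their backs; the gripper's body (76 mm by 85 mm) begins 54 mm behind the grasp point. The pads swing forward as they close: fully open they stand 13 mm farther back than shut.
Start: joints at [1.227, 0.241, 0.005, 1.335, 0, 1.571], TCP at [0.169, 0.471, 0.239] pointing down, gripper open.
Joint ranges: [-2.72, 2.72], [-1.05, 1.87], [-1.09, 1.28], [-1.99, 2.15], [-1.42, 1.44], [-3.14, 3.14]. Speed limits (rad/s): [2.79, 2.79, 3.14, 3.14, 3.14, 3.14].

INTERFACE

Orientations are given as [roll, pitch, yaw] about the fixed x, y, z axes, in that order (R = Rz(yaw) Ry(pitch) Rx(roll)).
In Python, from cell import manip gives the robot as it stands. The module is installed in compiled form; this text tells all that it offers.
- The arm moves only by the tool servo_tool, never from a script. Its argument "steps" is a list of rows, each a list of 7 numbers: the shift along the tool's x, y, z each as a share of 0.4 m, from -1 to 1, then the turn, a rotation vector about the tool's x, y, z each as a share of 45 degrees, from -1 to 1, then the opening, from -1 (shut) to 1 (fully open). In form: [[x, y, z, rx, ry, rz, fingers], ...]. A call has 1 to 10 rows; each row is the pose to reach, as a shift and turn from the pose measured when the call began, along the tool's axes at that moment; what a row does not reach only later rows make up. A row lasts 1/12 s, in which the tool goes at most 41.7 mm and 7.16 degrees, less where a joint would pass 70% of its speed; a pose out of reach is approached as far as the arm can. A call with a number of a shift or a turn outside -1 to 1 is refused whole. A call with a gripper value outside its range is refused whole. The fingers move at their own pace and stop on an object; the grip force is fixed at half the most. Time passes only in rows, so rows that repeat a pose let the fingers close. It gives the time, the measured TCP pose, the force and the opening at its end, in the units of the state.
- manip.get_obs(): the state, without advancing time (a new reading comes with each control period).
- manip.capture(name): name is "scene" or "top" or "wrist"; returns a dict with "frame" (480x640x3 uint8, red, green, blue), "intrinsics" (3x3 intrinsics, pixels), "eye" and "rotation" of the camera in the world; the wrist camera has in their place "T_tool_cam" (4x4, takes a point from camera to tool coordinates, whose origin is the TCP and whose axes are the tool frame's). Camera axes: x right, y down, z forward; pixel columns grow to the right and rows downward; lengths in m; the calibration is good to about 2 mm. A picture is of the moment at which its call begins: read the wrist's pose just before it. There is no depth.
- manip.sign_off(): hands the job in, once; it reports no verdict.
Trained networks look in the newest picture that a camera, given by its name, has taken for a name from the list of things; names that differ only in an ending like _2 or _b are one class to them, and where a whole thing is asked for, a point or a joint stands for the part that bears it (a point fixed in the world has none). Each returns a list of dicts, best first, with "conf" (0 to 1); they miss things now and then, are a little off and sometimes report something else, mostly with a low value. They report only what shows in the picture. A call takes as long as a camera call.
- manip.recognise(camera, label): "extent" ([left, top, right, bottom] in pixels, round what is visible of it).
- manip.cut_out(camera, label): "pixels" (480x640 bool, what is visible of it) and "extent" ([left, top, right, bottom] in pixels, round what is visible of it).
- manip.landmark_of(camera, label): "point" ([column, row] in pixels: a listed point, or the origin of a listed thing).
The state is a dict: "time_s": time; "q": joint angles; "joint_vel": joint speeds; "effort": joint torques, N m; "eef_pos": TCP position; "ee_rot": TCP orientation; "wrist_force": force on the tool from outside, world axes, zero at the start; "moment": the same for the moment, N m; "finger_gap": finger opening in m.
Only numpy, scipy, OpenCV 4.12 (cv2) and the standard library are available. Lean on these libraries where they do the work, as an engineer would, in place of code of your own. Each camera call takes 0.05 s, during which the arm holds its last target.

TASK

Pick the largest of the three ceramic grinding balls off its wooden rack and lower it gently into the deep steel mill jar, right down to the floor of the jar before you let go: it chips if it is dropped or rammed down. Leave the jar standing where it is and the two small balls in their seats.

Things in the scene. Friction and masses are not known exactly. Their poses are not given: they have to be found in the camera images.
- big_ball_center (a point): Centre of the large white ceramic ball, 52 mm diameter, about 0.27 kg, the largest of three. It sits in any one of three grey ring seats (40 mm across, 13 mm high, narrower than the ball) 100 mm apart along a low wooden board (290 x 90 x 12 mm). Seated, its centre is 47 mm above the table, 35 mm above the board. Pinch it at its centre from above, in any finger direction.
- jar: Deep open round jar of plain steel, loose, about 0.9 kg: outer diameter 168 mm, inner 160 mm, 84 mm high, floor and wall 4 mm thick. Origin: centre of its underside, z up. The large ball on its floor has its centre 30 mm above the origin. Not the shallow pan (same diameter, 30 mm high) near it, nor the closed tin (110 mm across, 142 mm high) beyond.
- small_ball_a_center (a point): Centre of a small white ceramic ball, 34 mm diameter, in another seat of the same board, its centre 35 mm above the table; stays there.
- small_ball_b_center (a point): Centre of the second small white ceramic ball, 34 mm diameter, in the remaining seat, its centre 35 mm above the table; stays there.

How it is judged:
By the outcome, as a careful person would: the job done as asked, in the order asked, and still so for the second after the job is handed in, with the robot touching nothing.
It also fails if it takes over 42 s, if anything falls off the work surface, if the arm or the gripper's body presses on something with over 40 N, if the wrist force passes 120 N, or if a joint passes its speed limit or range.

## Working session

There is one attempt and no reset: what is moved stays moved. The work goes in short steps, Python scripts to look and compute and a tool call to move; the robot and the scene stay as the last step left them, time stands still between calls to the robot, and variables do not carry over. Pictures are saved under pics/ and viewed, and the job is handed in when it is done.

Besides the shell and the picture viewer there is one more tool, called after "Request:" as a command line: name --pt "numbers of a row" for each row, then --argument value for the rest. servo_tool: Moves the arm, as the interface text tells. Its arguments: {"type":"object","properties":{"steps":{"type":"array","items":{"type":"array","items":{"type":"number","minimum":-1,"maximum":1}}}},"required":["steps"]}

```bash
mkdir -p pics; cat > h.py <<'E'
import numpy as np, cv2
from cell import manip
def ray(c,px):
    K=np.array(c["intrinsics"]);d=np.linalg.solve(K,[px[0],px[1],1.0])
    return np.array(c["eye"]),np.array(c["rotation"])@d
def at_z(c,px,z):
    e,d=ray(c,px);return e+d*(z-e[2])/d[2]
def proj(c,p):
    v=np.array(c["rotation"]).T@(np.array(p)-np.array(c["eye"]));u=np.array(c["intrinsics"])@v;return u[:2]/u[2]
def save(c,n): cv2.imwrite("pics/"+n,c["frame"][:,:,::-1])
E
python3 - <<'E'
from h import *
Z={"big_ball_center":.047,"jar":0,"small_ball_a_center":.035}
for n in ("top","scene"):
    c=manip.capture(n);save(c,n+"1.png");print(n,np.round(c["eye"],3))
    for l in Z:
        for r in manip.landmark_of(n,l)[:3]: print(l,round(r["conf"],2),np.round(r["point"],1),np.round(at_z(c,r["point"],Z[l]),4))
        for r in manip.recognise(n,l)[:3]: print("   ext",round(r["conf"],2),np.round(r["extent"],1))
o=manip.get_obs();print(o)
E
```

```text
top [0.405 0.034 0.792]Traceback (most recent call last):
  File "<stdin>", line 6, in <module>
  File "h.py", line 7, in at_z
    e,d=ray(c,px);return e+d*(z-e[2])/d[2]
                                      ~^^^
IndexError: invalid index to scalar variable.
```

```bash
python3 - <<'E'
from h import *
c=manip.capture("top");print(c["rotation"],c["intrinsics"])
E
```

```text
[-2.97574923  0.01784298 -1.58457425] [[491.12001238   0.         311.19427792]
 [  0.         491.12001238 235.79471252]
 [  0.           0.           1.        ]]
```

```bash
sed -i 's/np.array(c\["rotation"\])/RR(c)/g' h.py; cat >> h.py <<'E'
from scipy.spatial.transform import Rotation as Ro
def RR(c): return Ro.from_euler("xyz",c["rotation"]).as_matrix()
E
python3 - <<'E'
from h import *
Z={"big_ball_center":.047,"jar":0,"small_ball_a_center":.035}
for n in ("top","scene"):
    c=manip.capture(n);save(c,n+"1.png");print(n,np.round(c["eye"],3))
    for l in Z:
        for r in manip.landmark_of(n,l)[:3]: print(l,round(r["conf"],2),np.round(r["point"],1),np.round(at_z(c,r["point"],Z[l]),4))
        for r in manip.recognise(n,l)[:3]: print("   ext",round(r["conf"],2),np.round(r["extent"],1))
o=manip.get_obs();print(o)
E
```

```text
top [0.405 0.034 0.792]
big_ball_center 0.56 [485.9 311.7] [ 0.4111 -0.2134  0.047 ]
   ext 0.8 [468.6 295.4 507.1 329.7]
jar 0.96 [169.  253.5] [0.5126 0.2787 0.    ]
   ext 0.69 [ 89.8 188.7 221.6 309.7]
small_ball_a_center 0.54 [463.6 185.9] [ 0.6081 -0.1966  0.035 ]
   ext 0.72 [455.4 173.9 477.5 191.9]
scene [ 1.034 -0.356  0.832]
big_ball_center 0.75 [148.2 275.6] [ 0.417  -0.2124  0.047 ]
   ext 0.96 [128.8 262.3 161.3 293.6]
jar 0.88 [397.  187.4] [0.5139 0.2791 0.    ]
   ext 0.96 [352.4 125.9 450.8 219.6]
small_ball_a_center 0.65 [223.9 355.3] [ 0.6142 -0.1981  0.035 ]
   ext 0.61 [211.6 345.6 235.8 371.3]
   ext 0.58 [355.  125.4 449.9 220.6]
{'time_s': 0.85, 'q': array([1.22699337e+00, 2.40566137e-01, 4.99875791e-03, 1.33520946e+00,
       3.88990440e-05, 1.57082710e+00]), 'joint_vel': array([-8.90733140e-04, -3.93568420e-04, -1.92688765e-03,  2.19708969e-05,
       -1.15762524e-03,  2.88239865e-06]), 'effort': array([ 4.87533616e-04, -3.72176957e+01,  2.52688837e+01,  8.93489869e-04,
       -8.95082894e-05,  2.55038630e-07]), 'eef_pos': array([0.16852252, 0.47073916, 0.23932292]), 'ee_rot': array([2.67713096, 1.57075282, 2.33329723]), 'wrist_force': array([ 0.13182181, -0.3291401 ,  0.41217487]), 'moment': array([ 0.02930659, -0.03658413, -0.0261301 ]), 'finger_gap': 0.08533439939535475}
```

View pics/top1.png

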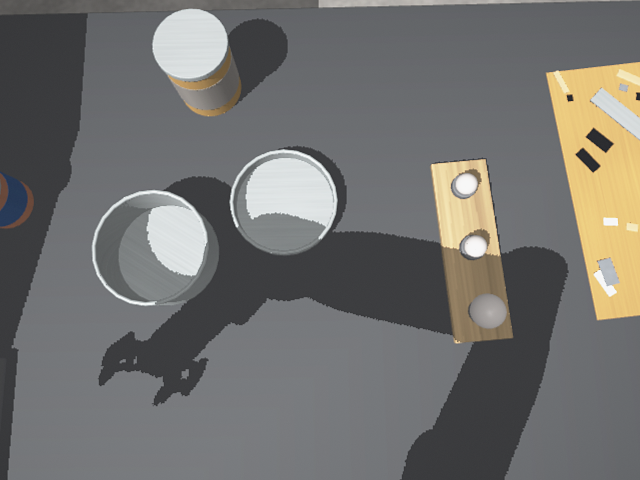

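View pics/scene1.png

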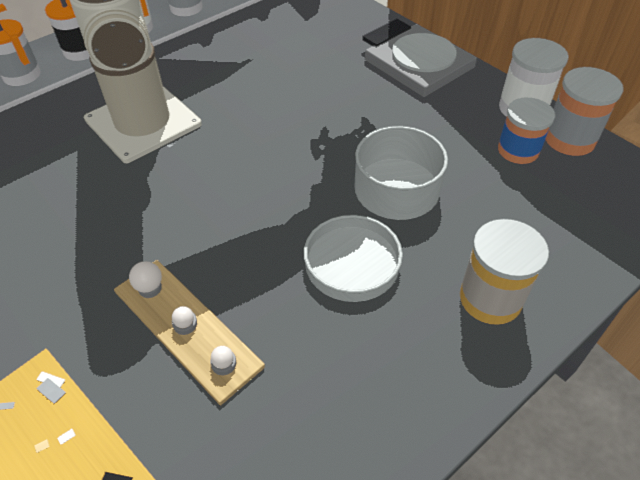

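```bash
python3 - <<'E'
from h import *
from scipy.optimize import least_squares
Z={"big_ball_center":.047,"jar":.084,"small_ball_a_center":.035}
rays={}
for n in ("top","scene"):
    c=manip.capture(n)
    for l in ("big_ball_center","small_ball_a_center"):
        for r in manip.cut_out(n,l)[:2]:
            m=r["pixels"].astype(np.uint8);(x,y),rad=cv2.minEnclosingCircle(cv2.findNonZero(m))
            print(n,l,round(r["conf"],2),r["extent"],(round(x,1),round(y,1),round(rad,1)),np.round(at_z(c,(x,y),Z[l]),4))
    for r in manip.cut_out(n,"jar")[:1]:
        m=r["pixels"].astype(np.uint8); ys,xs=np.nonzero(m)
        # silhouette fit by rendered model
        g=np.linspace(0,2*np.pi,120)
        def sil(p):
            pts=[proj(c,[p[0]+.084*np.cos(a),p[1]+.084*np.sin(a),z]) for a in g for z in (0,.084)]
            h=cv2.convexHull(np.array(pts,np.float32));im=np.zeros((480,640),np.uint8);cv2.fillConvexPoly(im,np.round(h*16).astype(np.int32),1,shift=4);return im
        best=max(((( sil((x,y))&m).sum()/(sil((x,y))|m).sum(),x,y) for x in np.arange(.495,.535,.003) for y in np.arange(.26,.3,.003)))
        print(n,"jar iou",best)
o=manip.get_obs();R=Ro.from_euler("xyz",o["ee_rot"]).as_matrix();print(np.round(R,3))
w=manip.capture("wrist");save(w,"w1.png");print(np.round(w["T_tool_cam"],3))
E
```

```text
top big_ball_center 0.66 [470.0, 292.0, 505.0, 328.2] (488.5, 311.1, 17.9) [ 0.412  -0.2173  0.047 ]
top small_ball_a_center 0.78 [456.9, 174.6, 477.6, 193.6] (466.2, 182.8, 10.6) [ 0.6131 -0.201   0.035 ]
top jar iou (np.float64(0.9788364321823323), np.float64(0.513), np.float64(0.281))
scene big_ball_center 0.77 [128.2, 260.8, 158.5, 295.0] (144.5, 276.4, 15.8) [ 0.4144 -0.2178  0.047 ]
scene small_ball_a_center 0.87 [213.1, 345.0, 234.6, 369.0] (221.6, 356.9, 11.3) [ 0.6141 -0.2022  0.035 ]
scene jar iou (np.float64(0.9722299361288531), np.float64(0.513), np.float64(0.278))
[[-0.     0.337  0.941]
 [-0.     0.941 -0.337]
 [-1.    -0.    -0.   ]]
[[ 0.001 -0.26   0.966 -0.135]
 [ 1.     0.001 -0.001 -0.   ]
 [-0.001  0.966  0.26  -0.068]
 [ 0.     0.     0.     1.   ]]
```

Request:
servo_tool --pt "0 -0.7 0.57 0 0 0 1" --pt "0 -0.7 0.57 0 0 0 1" --pt "0 -0.7 0.57 0 0 0 1" --pt "0 -0.7 0.57 0 0 0 1" --pt "0 -0.7 0.57 0 0 0 1" --pt "0 -0.7 0.57 0 0 0 1" --pt "0 -0.7 0.57 0 0 0 1" --pt "0 -0.7 0.57 0 0 0 1" --pt "0 -0.7 0.57 0 0 0 1" --pt "0 -0.7 0.57 0 0 0 1"

```text
time_s: 2.13
eef_pos: [0.2897, 0.1264, 0.2396]
ee_rot: [-0.412, 1.569, -0.764]
wrist_force: [0.4, 0.9, -0.3]
finger_gap: 0.0853
```

```bash
cat > d.py <<'E'
from h import *
import sys
def delta(t):
    o=manip.get_obs();R=Ro.from_euler("xyz",o["ee_rot"]).as_matrix()
    print("t",o["time_s"],"pos",np.round(o["eef_pos"],4),"q",np.round(o["q"],3),"F",np.round(o["wrist_force"],1),"gap",round(o["finger_gap"],4))
    print("R",np.round(R,3).tolist());print("shares",np.round(R.T@(np.array(t)-o["eef_pos"])/.4,4))
if __name__=="__main__": delta([float(a) for a in sys.argv[1:4]])
E
python3 d.py .413 -.2175 .15
```

```text
t 2.1333 pos [0.2897 0.1264 0.2396] q [ 0.413 -0.131 -0.392  1.309 -0.002  0.765] F [ 0.4  0.9 -0.3] gap 0.0853
R [[0.001, 0.345, 0.939], [-0.001, 0.939, -0.345], [-1.0, -0.001, 0.002]]
shares [ 0.2257 -0.7006  0.5851]
```

Request:
servo_tool --pt "0.22 -0.7 0.585 0 0 0 1" --pt "0.22 -0.7 0.585 0 0 0 1" --pt "0.22 -0.7 0.585 0 0 0 1" --pt "0.22 -0.7 0.585 0 0 0 1" --pt "0.22 -0.7 0.585 0 0 0 1" --pt "0.22 -0.7 0.585 0 0 0 1" --pt "0.22 -0.7 0.585 0 0 0 1" --pt "0.22 -0.7 0.585 0 0 0 1" --pt "0.22 -0.7 0.585 0 0 0 1" --pt "0.22 -0.7 0.585 0 0 0 1"

```text
time_s: 2.97
eef_pos: [0.415, -0.2222, 0.1504]
ee_rot: [-0.702, 1.567, -1.058]
wrist_force: [-0.0, 0.0, 0.7]
finger_gap: 0.0854
```

```bash
cat > w.py <<'E'
from h import *
def wcap():
    o=manip.get_obs();w=manip.capture("wrist");R=Ro.from_euler("xyz",o["ee_rot"]).as_matrix();T=np.array(w["T_tool_cam"])
    w["eye"]=R@T[:3,3]+o["eef_pos"];w["rotation"]=Ro.from_matrix(R@T[:3,:3]).as_euler("xyz");return w
E
python3 - <<'E'
from w import *
c=wcap();save(c,"w2.png")
for l,z in (("big_ball_center",.047),("small_ball_a_center",.035)):
    for r in manip.landmark_of("wrist",l)[:3]: print(l,round(r["conf"],2),np.round(r["point"],1),np.round(at_z(c,r["point"],z),4))
    for r in manip.cut_out("wrist",l)[:2]:
        (x,y),rad=cv2.minEnclosingCircle(cv2.findNonZero(r["pixels"].astype(np.uint8)));print("  cut",round(r["conf"],2),np.round((x,y,rad),1),np.round(at_z(c,(x,y),z),4))
E
python3 d.py .413 -.2175 .036
```

```text
big_ball_center 0.74 [327.9 231.8] [ 0.4102 -0.2161  0.047 ]
  cut 0.97 [327.7 232.7  45.6] [ 0.4107 -0.2163  0.047 ]
t 3.2167 pos [ 0.4127 -0.2159  0.1525] q [-0.482  0.232 -0.242  1.096 -0.    -0.131] F [-0.7  0.5  0.4] gap 0.0856
R [[0.001, 0.343, 0.939], [-0.001, 0.939, -0.343], [-1.0, -0.0, 0.001]]
shares [ 0.2911 -0.0035  0.0017]
```

View pics/w2.png

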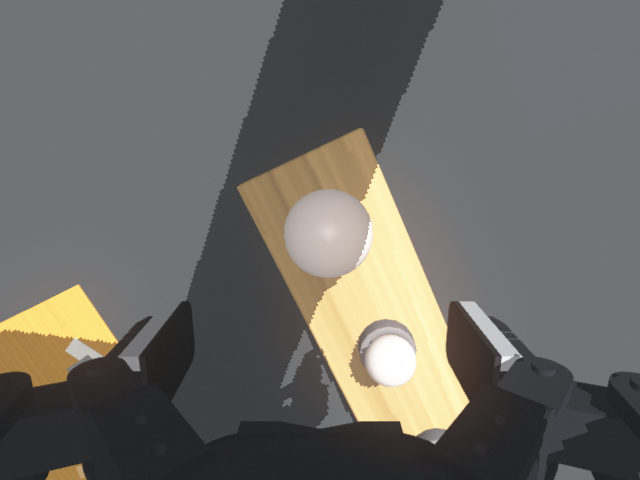

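```bash
python3 - <<'E'
from w import *
c=wcap()
for l,z in (("big_ball_center",.047),("small_ball_a_center",.035)):
    for r in manip.landmark_of("wrist",l)[:3]: print(l,round(r["conf"],2),np.round(r["point"],1),np.round(at_z(c,r["point"],z),4))
    for r in manip.cut_out("wrist",l)[:2]:
        (x,y),rad=cv2.minEnclosingCircle(cv2.findNonZero(r["pixels"].astype(np.uint8)));print("  cut",round(r["conf"],2),np.round((x,y,rad),1),np.round(at_z(c,(x,y),z),4))
E
python3 d.py .413 -.2165 .036
```

```text
big_ball_center 0.95 [319.3 240.5] [ 0.4115 -0.2162  0.047 ]
  cut 0.84 [318.5 239.6  44.2] [ 0.4108 -0.2165  0.047 ]
t 3.4667 pos [ 0.4132 -0.2164  0.1529] q [-0.482  0.231 -0.241  1.095 -0.    -0.132] F [ 0.1  0.1 -1.4] gap 0.0852
R [[0.002, 0.343, 0.939], [-0.002, 0.939, -0.343], [-1.0, -0.001, 0.003]]
shares [ 2.923e-01 -2.000e-04 -1.200e-03]
```

Request:
servo_tool --pt "0.06 -0.001 -0.003 0 0 0 1" --pt "0.12 -0.001 -0.003 0 0 0 1" --pt "0.18 -0.001 -0.003 0 0 0 1" --pt "0.22 -0.001 -0.003 0 0 0 1" --pt "0.25 -0.001 -0.003 0 0 0 1" --pt "0.27 -0.001 -0.003 0 0 0 1" --pt "0.28 -0.001 -0.003 0 0 0 1" --pt "0.288 -0.001 -0.003 0 0 0 1" --pt "0.288 -0.001 -0.003 0 0 0 1" --pt "0.288 -0.001 -0.003 0 0 0 1"

```text
time_s: 4.3
eef_pos: [0.4127, -0.2167, 0.0383]
ee_rot: [-0.248, 1.567, -0.598]
wrist_force: [-0.1, -0.1, -0.0]
finger_gap: 0.0856
```

```bash
python3 - <<'E'
from w import *
c=wcap();save(c,"w3.png")
for r in manip.landmark_of("wrist","big_ball_center")[:2]: print(round(r["conf"],2),np.round(r["point"],1),np.round(at_z(c,r["point"],.047),4))
E
python3 d.py .412 -.2165 .036
```

```text
0.56 [316.3 328.2] [ 0.4095 -0.2171  0.047 ]
t 4.4 pos [ 0.4128 -0.2168  0.0384] q [-0.483  0.367 -0.4    0.799 -0.001 -0.133] F [-0.3 -0.3 -0. ] gap 0.0856
R [[0.004, 0.343, 0.939], [-0.003, 0.939, -0.343], [-1.0, -0.001, 0.004]]
shares [ 0.0061  0.0001 -0.0021]
```

View pics/w3.png

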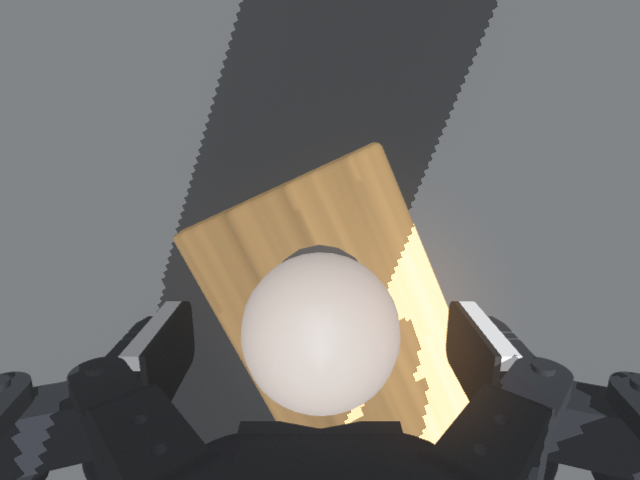

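Request:
servo_tool --pt "0.004 0 -0.004 0 0 0 1" --pt "0.004 0 -0.004 0 0 0 0.5" --pt "0.004 0 -0.004 0 0 0 0" --pt "0.004 0 -0.004 0 0 0 -1" --pt "0.004 0 -0.004 0 0 0 -1" --pt "0.004 0 -0.004 0 0 0 -1" --pt "0.004 0 -0.004 0 0 0 -1" --pt "0.004 0 -0.004 0 0 0 -1" --pt "0.004 0 -0.004 0 0 0 -1" --pt "0.004 0 -0.004 0 0 0 -1"

```text
time_s: 5.23
eef_pos: [0.4115, -0.2164, 0.0373]
ee_rot: [-0.223, 1.566, -0.573]
wrist_force: [0.4, 0.6, 5.2]
finger_gap: 0.0497
```

```bash
python3 - <<'E'
from w import *
c=wcap();save(c,"w4.png")
E
python3 d.py .412 -.2165 .036
```

```text
t 5.2833 pos [ 0.4115 -0.2164  0.0373] q [-0.484  0.366 -0.405  0.794 -0.    -0.134] F [-0.1  0.9  5.2] gap 0.0499
R [[0.004, 0.343, 0.939], [-0.003, 0.939, -0.343], [-1.0, -0.001, 0.005]]
shares [0.0032 0.0001 0.0012]
```

View pics/w4.png

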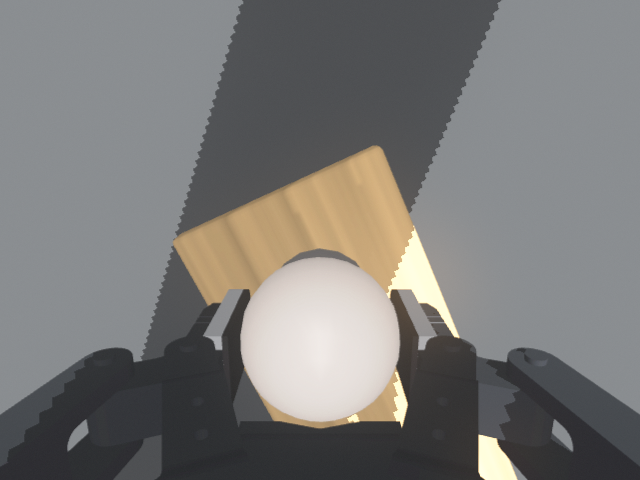

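Request:
servo_tool --pt "-0.005 0 0 0 0 0 -1" --pt "-0.01 0 0 0 0 0 -1" --pt "-0.02 0 0 0 0 0 -1" --pt "-0.03 0 0 0 0 0 -1" --pt "-0.03 0 0 0 0 0 -1" --pt "-0.03 0 0 0 0 0 -1"

```text
time_s: 5.78
eef_pos: [0.4117, -0.2164, 0.0495]
ee_rot: [-0.207, 1.565, -0.557]
wrist_force: [-1.0, -0.3, -3.1]
finger_gap: 0.0496
```

```bash
python3 - <<'E'
from w import *
c=wcap();save(c,"w5.png")
for r in manip.cut_out("wrist","big_ball_center")[:1]: print(r["extent"])
c=manip.capture("scene");save(c,"s5.png")
E
python3 d.py .412 -.2165 .036
```

```text
[237.3, 253.2, 400.4, 422.1]
t 5.9333 pos [ 0.4113 -0.2163  0.0491] q [-0.484  0.349 -0.392  0.825 -0.    -0.134] F [ 0.1 -0.4 -3.1] gap 0.0493
R [[0.004, 0.343, 0.939], [-0.003, 0.939, -0.343], [-1.0, -0.001, 0.005]]
shares [0.0328 0.0001 0.0018]
```

View pics/w5.png

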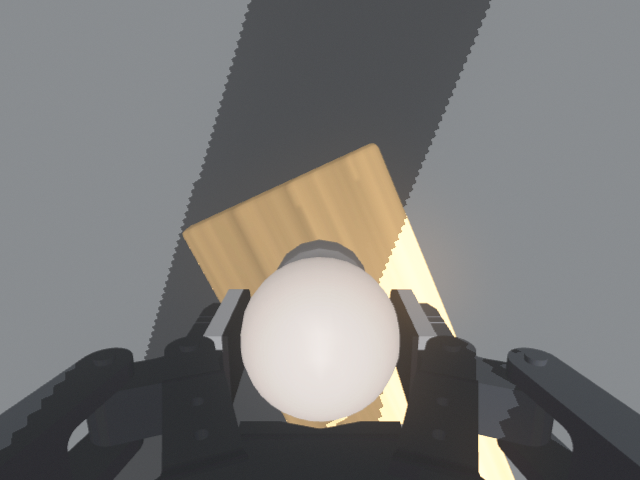

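View pics/s5.png

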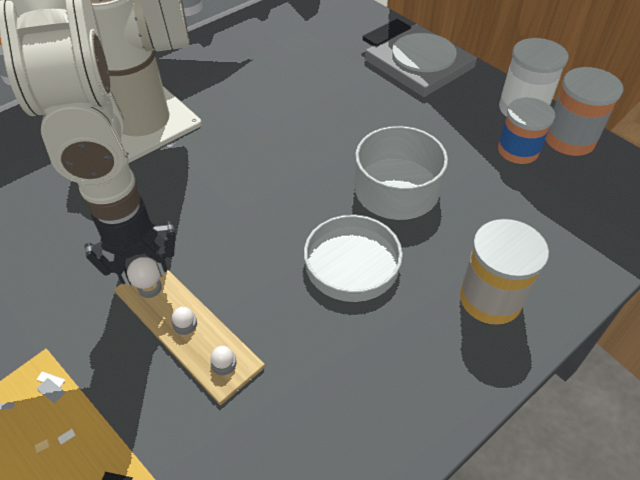

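Request:
servo_tool --pt "-0.05 0 0 0 0 0 -1" --pt "-0.12 0 0 0 0 0 -1" --pt "-0.19 0 0 0 0 0 -1" --pt "-0.25 0.03 0 0 0 0 -1" --pt "-0.29 0.08 -0.01 0 0 0 -1" --pt "-0.31 0.15 -0.02 0 0 0 -1" --pt "-0.32 0.23 -0.03 0 0 0 -1" --pt "-0.32 0.31 -0.05 0 0 0 -1" --pt "-0.32 0.39 -0.06 0 0 0 -1" --pt "-0.32 0.47 -0.08 0 0 0 -1"

```text
time_s: 6.77
eef_pos: [0.4455, -0.027, 0.1768]
ee_rot: [-0.165, 1.565, -0.515]
wrist_force: [1.6, -0.9, -3.0]
finger_gap: 0.0495
```

```bash
python3 d.py .513 .280 .17
```

```text
t 6.7667 pos [ 0.4455 -0.027   0.1768] q [-0.059  0.171 -0.251  1.144 -0.002  0.292] F [ 1.6 -0.9 -3. ] gap 0.0495
R [[0.005, 0.344, 0.939], [-0.003, 0.939, -0.344], [-1.0, -0.001, 0.006]]
shares [ 0.0158  0.7788 -0.1054]
```

Request:
servo_tool --pt "0 0.1 -0.01 0 0 0 -1" --pt "0 0.2 -0.03 0 0 0 -1" --pt "0 0.3 -0.04 0 0 0 -1" --pt "0 0.4 -0.055 0 0 0 -1" --pt "0 0.5 -0.07 0 0 0 -1" --pt "0 0.59 -0.08 0 0 0 -1" --pt "0 0.67 -0.09 0 0 0 -1" --pt "0 0.73 -0.1 0 0 0 -1" --pt "0 0.765 -0.105 0 0 0 -1" --pt "0 0.778 -0.105 0 0 0 -1"

```text
time_s: 7.6
eef_pos: [0.5128, 0.2823, 0.1754]
ee_rot: [-0.192, 1.566, -0.539]
wrist_force: [-0.0, -0.2, -4.0]
finger_gap: 0.0491
```

Request:
servo_tool --pt "0 0.01 0 0 0 0 -1" --pt "0 0.01 0 0 0 0 -1" --pt "0 0.01 0 0 0 0 -1"

```text
time_s: 7.85
eef_pos: [0.5139, 0.2851, 0.175]
ee_rot: [-0.478, 1.566, -0.826]
wrist_force: [0.5, -1.3, -1.8]
finger_gap: 0.0494
```

```bash
python3 - <<'E'
from w import *
c=wcap();save(c,"w6.png")
for r in manip.landmark_of("wrist","jar")[:2]: print(round(r["conf"],2),np.round(r["point"],1),np.round(at_z(c,r["point"],0),4))
for n in("top","scene"):
    c=manip.capture(n);save(c,n+"6.png")
    for r in manip.landmark_of(n,"jar")[:1]: print(round(r["conf"],2),np.round(at_z(c,r["point"],0),4))
E
python3 d.py .513 .28 .08
```

```text
0.67 [312.6 212.7] [0.5092 0.2802 0.    ]
0.96 [0.5101 0.275  0.    ]
0.85 [0.5114 0.2837 0.    ]
t 8.15 pos [0.5143 0.2853 0.1757] q [ 0.509  0.445  0.131  1.254 -0.004  0.857] F [ 0.3  0.4 -3.4] gap 0.0496
R [[0.004, 0.342, 0.94], [-0.002, 0.94, -0.342], [-1.0, -0.001, 0.005]]
shares [ 0.2392 -0.0133  0.0004]
```

View pics/w6.png

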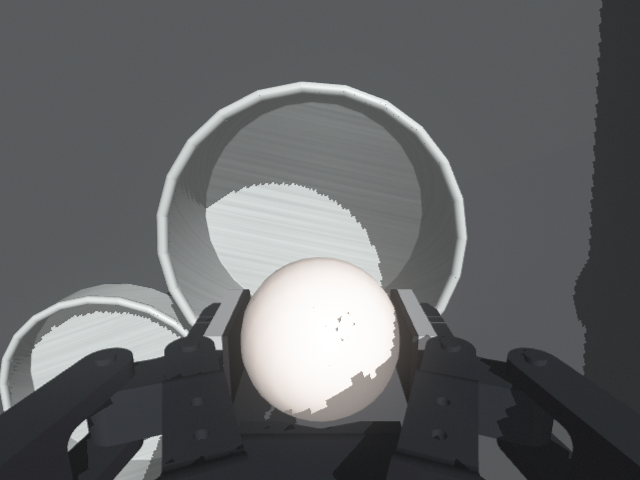

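View pics/scene6.png

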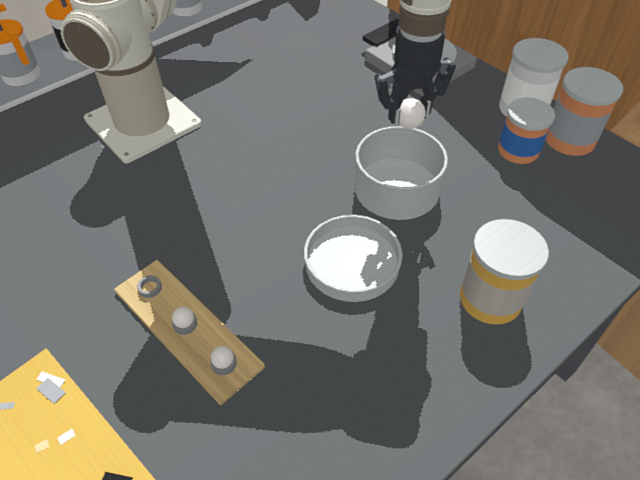

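View pics/top6.png

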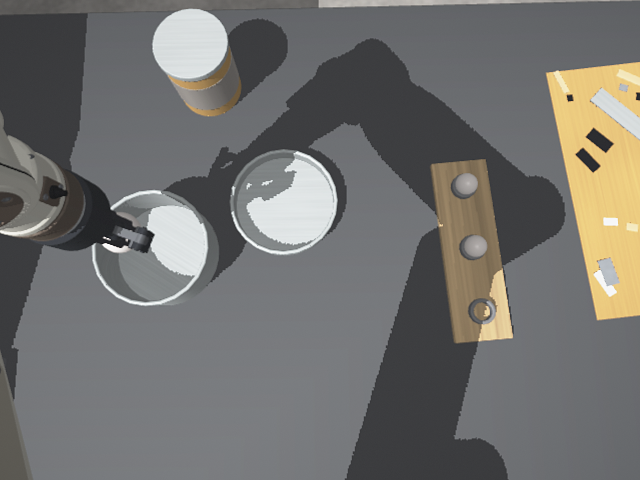

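Request:
servo_tool --pt "0 -0.012 -0.003 0 0 0 -1" --pt "0.03 -0.013 -0.003 0 0 0 -1" --pt "0.08 -0.013 -0.003 0 0 0 -1" --pt "0.13 -0.013 -0.003 0 0 0 -1" --pt "0.18 -0.013 -0.003 0 0 0 -1" --pt "0.23 -0.013 -0.003 0 0 0 -1" --pt "0.27 -0.013 -0.003 0 0 0 -1" --pt "0.29 -0.013 -0.003 0 0 0 -1" --pt "0.305 -0.013 -0.003 0 0 0 -1" --pt "0.31 -0.013 -0.003 0 0 0 -1"

```text
time_s: 8.98
eef_pos: [0.5117, 0.2801, 0.0512]
ee_rot: [-0.326, 1.566, -0.675]
wrist_force: [0.8, 1.0, -3.2]
finger_gap: 0.0493
```

```bash
python3 - <<'E'
from w import *
c=wcap();save(c,"w7.png")
E
python3 d.py .513 .28 .0203
```

```text
t 9.0333 pos [0.5119 0.2803 0.0515] q [ 0.503  0.544 -0.057  0.968 -0.004  0.852] F [-0.1  0.2 -3.6] gap 0.0494
R [[0.004, 0.342, 0.94], [-0.003, 0.94, -0.342], [-1.0, -0.001, 0.005]]
shares [0.078  0.0002 0.0025]
```

View pics/w7.png

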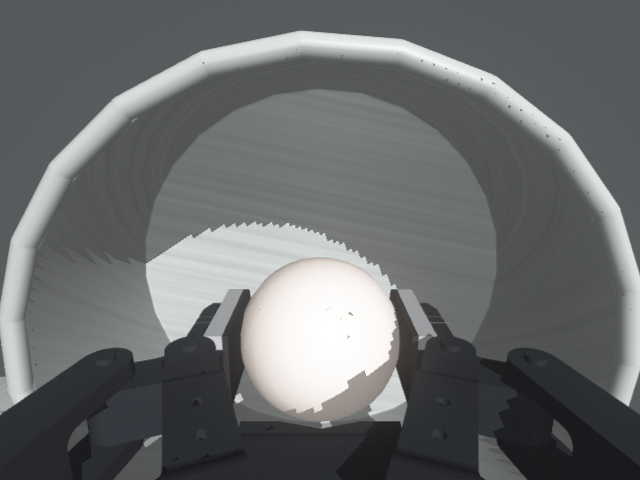

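Request:
servo_tool --pt "0.012 0 0.001 0 0 0 -1" --pt "0.024 0 0.001 0 0 0 -1" --pt "0.034 0 0.001 0 0 0 -1" --pt "0.042 0 0.001 0 0 0 -1" --pt "0.05 0 0.001 0 0 0 -1" --pt "0.056 0 0.001 0 0 0 -1" --pt "0.06 0 0.001 0 0 0 -1" --pt "0.063 0 0.001 0 0 0 -1" --pt "0.065 0 0.001 0 0 0 -1" --pt "0.065 0 0.001 0 0 0 -1"

```text
time_s: 9.87
eef_pos: [0.5124, 0.2801, 0.0254]
ee_rot: [-0.22, 1.566, -0.569]
wrist_force: [-0.5, -0.3, -3.7]
finger_gap: 0.0497
```

Request:
servo_tool --pt "0.002 0 0 0 0 0 -1" --pt "0.004 0 0 0 0 0 -1" --pt "0.004 0 0 0 0 0 -1"

```text
time_s: 10.12
eef_pos: [0.5123, 0.2801, 0.0237]
ee_rot: [-0.252, 1.566, -0.6]
wrist_force: [0.7, -0.1, -4.1]
finger_gap: 0.0494
```

Request:
servo_tool --pt "0.002 0 0 0 0 0 -1" --pt "0.004 0 0 0 0 0 -1" --pt "0.005 0 0 0 0 0 -1" --pt "0.005 0 0 0 0 0 -1"

```text
time_s: 10.45
eef_pos: [0.5122, 0.28, 0.0215]
ee_rot: [-0.3, 1.566, -0.649]
wrist_force: [-0.6, -0.4, -3.3]
finger_gap: 0.0495
```

Request:
servo_tool --pt "0.001 0 0 0 0 0 -1" --pt "0.002 0 0 0 0 0 -1" --pt "0.003 0 0 0 0 0 -1" --pt "0.003 0 0 0 0 0 -1"

```text
time_s: 10.78
eef_pos: [0.5124, 0.2801, 0.021]
ee_rot: [-0.201, 1.566, -0.549]
wrist_force: [-0.9, -1.3, 1.7]
finger_gap: 0.0494
```

Request:
servo_tool --pt "0 0 0 0 0 0 0.2" --pt "0 0 0 0 0 0 0.25" --pt "0 0 0 0 0 0 0.3" --pt "0 0 0 0 0 0 0.4" --pt "0 0 0 0 0 0 0.6" --pt "0 0 0 0 0 0 0.8" --pt "0 0 0 0 0 0 0.8" --pt "0 0 0 0 0 0 0.8"

```text
time_s: 11.45
eef_pos: [0.5125, 0.2801, 0.021]
ee_rot: [-0.193, 1.566, -0.542]
wrist_force: [0.1, 0.4, -1.2]
finger_gap: 0.077
```

```bash
python3 - <<'E'
from w import *
c=wcap();save(c,"w8.png")
E
python3 d.py .513 .28 .2
```

```text
t 11.5 pos [0.5125 0.2801 0.021 ] q [ 0.502  0.58  -0.086  0.902 -0.004  0.851] F [0.7 0.4 0.2] gap 0.0768
R [[0.004, 0.342, 0.94], [-0.003, 0.94, -0.342], [-1.0, -0.001, 0.005]]
shares [-4.474e-01 -1.000e-04  3.600e-03]
```

View pics/w8.png

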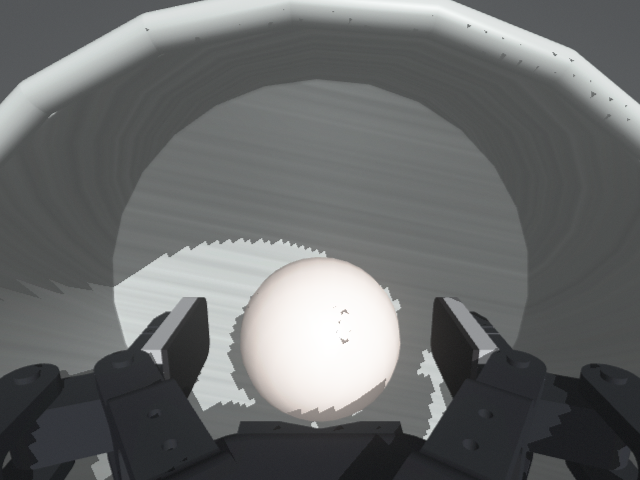

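Released, and the ball is still where it was in the image. I'll retreat straight up.

Request:
servo_tool --pt "-0.01 0 0 0 0 0 0.8" --pt "-0.03 0 0 0 0 0 0.8" --pt "-0.06 0 0 0 0 0 0.8" --pt "-0.11 0 0 0 0 0 0.8" --pt "-0.17 0 0 0 0 0 0.8" --pt "-0.24 0 0 0 0 0 0.8" --pt "-0.31 0 0 0 0 0 0.8" --pt "-0.38 0 0 0 0 0 0.8" --pt "-0.43 0 0 0 0 0 0.8" --pt "-0.45 0 0 0 0 0 0.8"

```text
time_s: 12.33
eef_pos: [0.5133, 0.2815, 0.206]
ee_rot: [0.439, 1.56, 0.09]
wrist_force: [1.1, 0.4, -0.5]
finger_gap: 0.0767
```

Request:
servo_tool --pt "0 0 0 0 0 0 0.8" --pt "0 0 0 0 0 0 0.8" --pt "0 0 0 0 0 0 0.8"

```text
time_s: 12.58
eef_pos: [0.5127, 0.2812, 0.2048]
ee_rot: [0.363, 1.561, 0.014]
wrist_force: [-0.6, 0.3, 0.2]
finger_gap: 0.0771
```

```bash
python3 - <<'E'
from w import *
c=wcap();save(c,"w9.png")
for r in manip.landmark_of("wrist","big_ball_center")[:2]: print("ball",round(r["conf"],2),np.round(r["point"],1),np.round(at_z(c,r["point"],.03),4))
for n in("top","scene"):
    c=manip.capture(n);save(c,n+"9.png")
    for l,z in(("jar",0),("small_ball_a_center",.035),("big_ball_center",.03)):
        for r in manip.landmark_of(n,l)[:2]: print(n,l,round(r["conf"],2),np.round(at_z(c,r["point"],z),4))
E
python3 d.py .513 .28 .2
```

```text
ball 0.82 [314.7 213.9] [0.5105 0.2781 0.03  ]
top jar 0.95 [0.5098 0.2803 0.    ]
top small_ball_a_center 0.61 [ 0.6114 -0.1932  0.035 ]
top big_ball_center 0.59 [0.5149 0.2785 0.03  ]
scene jar 0.6 [0.5148 0.283  0.    ]
scene small_ball_a_center 0.6 [ 0.6109 -0.2009  0.035 ]
scene big_ball_center 0.6 [0.513  0.2725 0.03  ]
t 13.0833 pos [0.5133 0.2814 0.2057] q [ 0.504  0.418  0.168  1.311 -0.004  0.853] F [ 0.1 -0.5 -0. ] gap 0.077
R [[0.011, 0.342, 0.94], [0.001, 0.94, -0.342], [-1.0, 0.004, 0.01]]
shares [ 0.0142 -0.0037  0.0005]
```

View pics/w9.png

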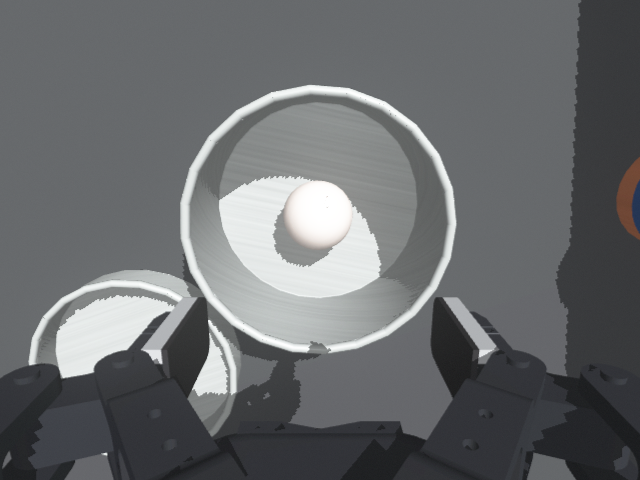

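View pics/scene9.png

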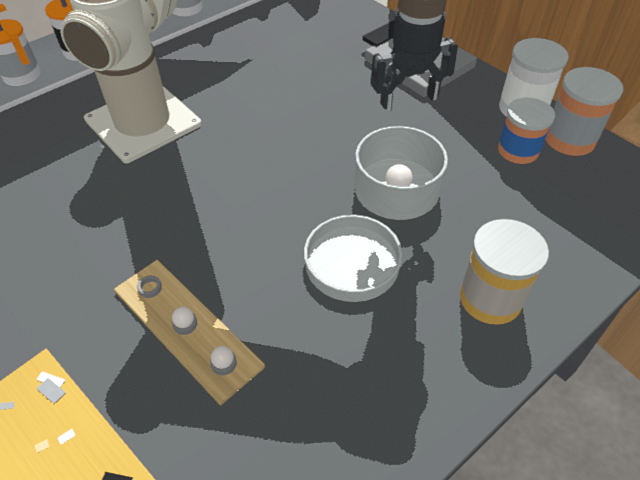

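The pictures show the ball resting at the centre of the jar floor (wrist view, about 318, 214). The jar is unmoved, and both small balls are still in their seats (scene view, about 183, 320 and 222, 358). The arm is clear of everything, so I'm handing in.

```bash
python3 -c "
from cell import manip
print(manip.sign_off())"
```

```text
the job is handed in; nothing more can be done
None
```

The large ball is on the floor of the steel jar, near its centre, and I handed the job in about 13 s into the 42 s allowed.

- **Pick and place:** I pinched the ball in its seat, carried it over the pan and lowered it in 1–2 mm steps. I stopped when the wrist force showed floor contact of about 5 N, with the tool 0.7 mm above the height I had worked out. I then opened the fingers in small steps and backed straight up.
- **Last checks:** The ball lies near (0.51, 0.278), close to the jar's centre. The jar still reads about (0.51, 0.28), the same as at the start within measurement error. Both small balls are in their seats, and the wrist force was near zero with the robot clear of everything.
- **Disagreements:** Camera estimates differed by 3–8 mm, mostly for the small ball seen from the top camera and the large ball seen from the scene camera. The gripper read 49.5 mm across the 52 mm ball, but the ball did not slip in the grip.

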